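Shut and lock the dry box

TASK

The dry box with the sample jars in it has been left open. Swing its hatch shut onto the seal, then turn the press-and-turn latch a quarter turn, holding it pressed down, until it springs up into its locked detent and stays there by itself. Do not force it, and leave the beaker, the timer and the petri dish beside the box where they are.

Things in the scene. Friction and masses are not known exactly. Their poses are not given: they have to be found in the camera images.
- drybox: White open-topped box, 190 mm deep (x) x 200 mm wide (y) x 110 mm high, fixed to the worktop. Origin: centre of its underside; x points from its front to its back, where the hinge is; y to its left, z up. Two white jars stand in it.
- hatch (a joint): Opening (rad) of the flat grey hatch, 194 x 204 x 8 mm. 0 = pressed down to its stop; starts at 0.35 to 0.75. A stiff hinge keeps it where it is left, down to 0.056, where it rests on a sprung rubber seal under its front edge. Pressing it on to 0 takes up to 7 N at the front edge, 14 N on the lever (over 45 N is forcing); let go, it rises to 0.056 again, or to 0.033 with the latch in its detent.
- latch (a joint): Turn of the lever (rad), counter-clockwise from above. 0 = open, lever pointing to the hinge; starts at 0 to 0.35; stop at 1.6, lever along the box's +y. Under the hatch a tongue must pass below a keeper ridge from 0.8 to 1.35: it is blocked at 0.8 unless the hatch is pressed below 0.015, and must stay pressed to beyond 1.35. Let go there, it springs up 5 mm into the detent. It turns easily.
- hatch_hinge (a point): Middle of the hatch's hinge axis, 112 mm above the worktop, 95 mm behind the box's centre. The axis runs along the box's y.
- hatch_push (a point): Point on the hatch's upper face, clear of the latch: 165 mm from the hinge axis, 65 mm to the right of the middle. Its x and z axes are those of the hatch: x along the hatch to the hinge, z out of the upper face.
- latch_axis (a point): Point on the latch's turning axis, level with the top of the foot plate (18 mm above the underside of the hatch); 141 mm from the hinge axis, on the middle line of the hatch. z is the turning axis, x points along the lever.
- latch_press (a point): Where to press: top of the foot plate (66 x 28 x 6 mm) of the dark steel lever, 48 mm from its axis, 130 mm above the worktop with the hatch at 0. x points out, y the way it turns. On the leading edge stands an upright fence, 40 mm long, 5 mm thick, 19 mm higher than the plate, its face 12 mm ahead of this point: a closed fingertip on the plate can press down and push the fence round.
- beaker: Small glass beaker, 58 mm wide, 72 mm high, standing free to the left of the box. Origin: centre of its underside.
- timer: White bench timer, 58 x 62 x 20 mm, lying free to the right of the box. Origin: centre of its underside.
- dish: Glass petri dish, 57 mm wide, 12 mm high, standing free to the left of the box, farther back. Origin: centre of its underside.

How it is judged:
By the outcome, as a careful person would: the job done as asked, in the order asked, and still so for the second after the job is handed in, with the robot touching nothing.
It also fails if it takes over 53 s, if anything falls off the work surface, if the arm or the gripper's body presses on something with over 40 N, if the wrist force passes 120 N, or if a joint passes its speed limit or range.

ROBOT

A 6-joint arm with a two-finger parallel gripper is mounted at the origin on a cart in front of the work surface, level with it; the furniture and walls round the work are solid. World frame = base frame: x ahead of the robot, y to its left, z up, the work surface at z = 0. Lengths are in m, angles in rad, forces in N, time in s.
With the tool pointing down it reaches from about 0.3 to 1 m from the base axis. Payload 5.1 kg.
Tool frame: the origin (TCP) lies between the finger pads; the fingertips stand 25 mm ahead of it and the grasp point (between the pads) lies 6 mm ahead of it; z points along the fingers, y is the line along which they close (so a half turn about z gives the same grasp; the last joint's range is limited). The gripper opens to 95 mm and grips with 3 to 60 N. Pads are 20 mm wide; open, the fingers measure 119 mm over their backs; the gripper's body (75 mm by 180 mm) begins 59 mm behind the grasp point.
Start: joints at [1.147, 0.124, 1.65, -0, 1.367, -0.083], TCP at [0.217, 0.613, 0.24] pointing down, gripper open.
Joint ranges: [-2.61, 2.61], [-1.02, 2.33], [0.03, 2.71], [-1.35, 4.49], [0.32, 2.68], [-2.91, 2.91]. Speed limits (rad/s): [2.57, 2.57, 3.14, 3.14, 3.14, 3.14].

INTERFACE

Orientations are given as a rotation vector (axis times angle).
In Python, from bench import sensors, snapshot, camera_model, r gives the robot as it stands. The module is installed in compiled form; this text tells all that it offers.
- The arm moves only by the tool servo_tool, never from a script. Its argument "motion" is one flat list of numbers, 6 for each row, row after row: the shift along the tool's x, y, z in m, then the turn, a rotation vector about the tool's x, y, z in rad. In form: [x, y, z, rx, ry, rz, x, y, z, rx, ry, rz, ...]. A call has 1 to 12 rows; each row shifts and turns the commanded pose from where the row before left it, along the tool's axes as they then stand; what a row does not reach is not made up. A row lasts 1/10 s, in which the tool goes at most 50 mm and 8.59 degrees, less where a joint would pass 70% of its speed; a pose out of reach is approached as far as the arm can. A call is refused whole if a number of a shift passes 0.05 or a number of a turn 0.15, either way. A call with a gripper value outside its range is refused whole. "claw" is the opening, from 0 (shut) to 1 (fully open), set as the call begins (left out, the last holds). The fingers move at their own pace and stop on an object; "force" is the grip in N (left out, the last holds). Time passes only in rows, so rows that do not move let the fingers close. It gives the time, the measured TCP pose, the force, the opening and the grip force at its end, in the units of the state.
- sensors.read_state(): the state, without advancing time (a new reading comes with each control period).
- snapshot(name): name is "side" or "top"; returns the picture (384x512x3 uint8, red, green, blue); there is no depth.
- camera_model(name): a dict with "camera_matrix" (3x3 intrinsics, pixels), "dist_coeffs" ([k1, k2, p1, p2, k3] as OpenCV has them; the pictures are not rectified), "R" (3x3) and "t" (3): a world point X has camera coordinates R X + t. Camera axes: x right, y down, z forward; pixel columns grow to the right and rows downward; lengths in m; the calibration is good to about 2 mm. A picture is of the moment at which its call begins. camera_model takes no time and is no camera call.
- r.finish_job(): hands the job in; it is judged then, once.
The state is a dict: "time_s": time; "joint_positions": joint angles; "dq": joint speeds; "effort": joint torques, N m; "tcp_pos": TCP position; "orientation": TCP orientation; "force": force on the tool from outside, world axes, zero at the start; "torque": the same for the moment, N m; "opening": opening from 0.0 (shut) to 1.0 (fully open); "grip_force": force on a finger pad.
Only numpy, scipy, OpenCV 4.12 (cv2) and the standard library are available. Lean on these libraries where they do the work, as an engineer would, in place of code of your own. Each camera call takes 0.05 s, during which the arm holds its last target. There are 200 camera calls.

## Working session

There is one attempt and no reset: what is moved stays moved. The work goes in short steps, Python scripts to look and compute and a tool call to move; the robot and the scene stay as the last step left them, time stands still between calls to the robot, and variables do not carry over. Pictures are saved under pics/ and viewed, at most 10 in all, crops included, and the job is handed in when it is done.

Besides the shell and the picture viewer there is one more tool, called after "Call:" as name(argument=value, ...) on one line, values as JSON. servo_tool: Moves the arm, as the interface text tells. Its arguments: {"type":"object","properties":{"motion":{"type":"array","items":{"type":"number"}},"claw":{"type":"number"},"force":{"type":"number"}},"required":["motion"]}

```bash
mkdir -p pics; python3 - <<'E'
from bench import *
import cv2
for n in("side","top"):
    im=snapshot(n); cv2.imwrite(f"pics/{n}0.png",im[:,:,::-1])
    c=camera_model(n); print(n,c)
s=sensors.read_state(); print(s)
E
```

```text
side {'camera_matrix': array([[421.6862343 ,   0.        , 258.67836317],
       [  0.        , 421.6862343 , 188.83589943],
       [  0.        ,   0.        ,   1.        ]]), 'dist_coeffs': array([-0.08573523,  0.        ,  0.        ,  0.        ,  0.        ]), 'R': array([[ 0.88472462, -0.46587428,  0.01495026],
       [-0.27443939, -0.54656691, -0.79116852],
       [ 0.37675638,  0.69586333, -0.61141545]]), 't': array([-0.3429637 ,  0.3656343 ,  0.51723211])}
top {'camera_matrix': array([[460.6214987 ,   0.        , 255.02650441],
       [  0.        , 460.6214987 , 189.17384345],
       [  0.        ,   0.        ,   1.        ]]), 'dist_coeffs': array([-0.01464177,  0.        ,  0.        ,  0.        ,  0.        ]), 'R': array([[-0.01483033, -0.99987398, -0.00566473],
       [-0.97576368,  0.01570927, -0.21826238],
       [ 0.21832387,  0.00229053, -0.97587368]]), 't': array([0.29403569, 0.54837681, 0.85511792])}
{'time_s': 0.1, 'joint_positions': array([ 1.14745361e+00,  1.24427033e-01,  1.65155417e+00,  2.92755925e-05,
        1.36753541e+00, -8.26365392e-02]), 'dq': array([ 0.00164788, -0.00031256, -0.00222746, -0.00051963, -0.00094958,
       -0.00052726]), 'effort': array([-9.78551507e-04, -4.18878651e+01, -3.61097288e+01,  7.75592797e-02,
        4.61226306e-02, -6.72739952e-05]), 'tcp_pos': array([0.21701436, 0.61211739, 0.23850837]), 'orientation': array([-5.32517881e-01, -3.09561314e+00,  2.91421420e-03]), 'force': array([0.23561197, 0.63239113, 0.36289339]), 'torque': array([ 0.00145371, -0.02071093, -0.00452038]), 'grip_force': 0.0, 'opening': 0.9998181652698059}
```

View pics/side0.png

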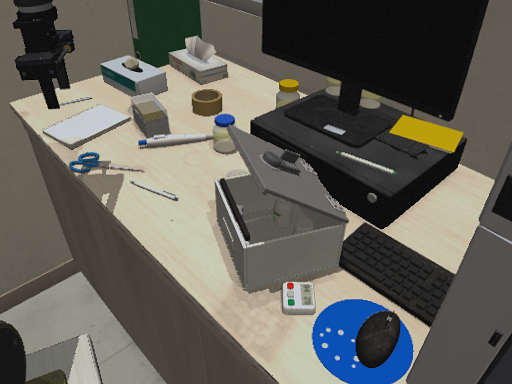

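View pics/top0.png

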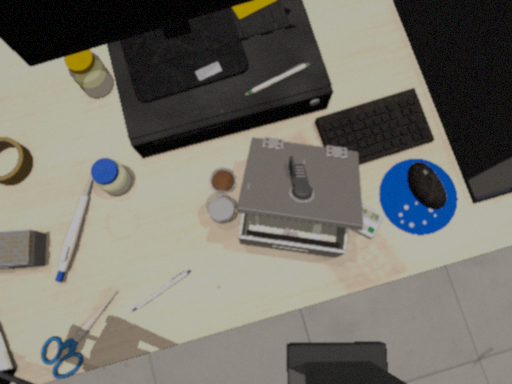

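Side view: box around (285,230) with its open hatch, front edge roughly (230,128)-(343,215), timer at (299,297). Top view: hatch corners about (251,140), (359,158), (361,227), (240,207), lever around (299,180), beaker and dish at about (222,195). Enlarging for accurate corners.

```bash
python3 - <<'E'
import cv2
a=cv2.imread("pics/top0.png")[125:265,195:395]; cv2.imwrite("pics/topc.png",cv2.resize(a,None,fx=4,fy=4,interpolation=cv2.INTER_CUBIC))
a=cv2.imread("pics/side0.png")[115:325,195:355]; cv2.imwrite("pics/sidec.png",cv2.resize(a,None,fx=2.85,fy=2.85,interpolation=cv2.INTER_CUBIC))
E
```

```text
(no output)
```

View pics/topc.png

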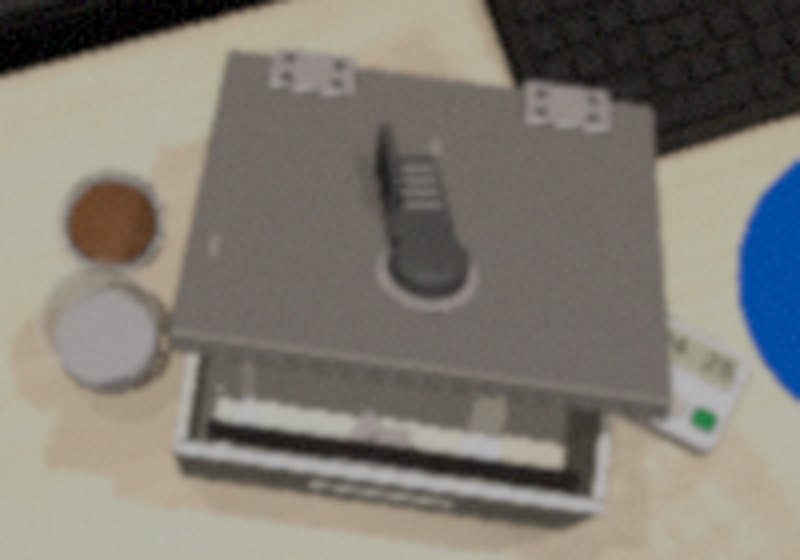

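View pics/sidec.png

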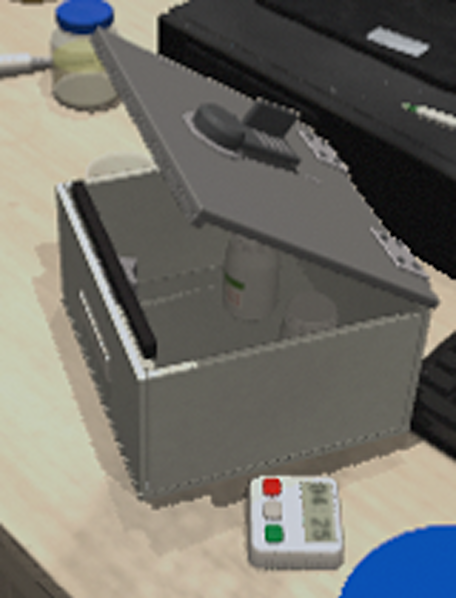

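Top crop: box front rim corners (180,448) and (605,508), hatch front corners (175,335), (668,400), hatch back (230,52), (655,105), latch pivot (430,262), lever end about (412,140). Side crop: rim (57,187), (142,378), hatch front (95,28), (205,212), timer to the right front.

```bash
cat > h.py <<'E'
from bench import *
import cv2, numpy as np
from scipy.optimize import least_squares
from scipy.spatial.transform import Rotation as Ro
C={n:camera_model(n) for n in("side","top")}
def ray(n,p):
    c=C[n]; u=cv2.undistortPoints(np.array([[p]],float),c["camera_matrix"],c["dist_coeffs"])[0,0]
    return -c["R"].T@c["t"], c["R"].T@np.r_[u,1]
def plane(n,p,z):
    o,d=ray(n,p); return o+d*(z-o[2])/d[2]
def tri(p,q):
    A=[];b=[]
    for n,x in(("top",p),("side",q)):
        o,d=ray(n,x); d=d/np.linalg.norm(d); P=np.eye(3)-np.outer(d,d); A.append(P); b.append(P@o)
    A=np.vstack(A); b=np.hstack(b); X=np.linalg.lstsq(A,b,rcond=None)[0]; return X,np.linalg.norm(A@X-b)
T=lambda u,v:((u+.5)/4-.5+195,(v+.5)/4-.5+125)
S=lambda u,v:((u+.5)/2.85-.5+195,(v+.5)/2.85-.5+115)
E
python3 - <<'E'
from h import *
np.set_printoptions(precision=4,suppress=True)
for nm,p in dict(FLt=T(180,448),FRt=T(605,508)).items(): print(nm,plane("top",p,.11))
for nm,p in dict(FLs=S(57,187),FRs=S(142,378),BRs=S(425,310)).items(): print(nm,plane("side",p,.11))
for nm,p,q in(("hFL",T(175,335),S(95,28)),("hFR",T(668,400),S(205,212)),("hBR",T(655,105),S(437,298)),("pivot",T(430,250),S(212,122))): print(nm,*tri(p,q))
for nm,p in dict(BL=T(230,52),BR=T(655,105)).items(): print(nm,plane("top",p,.12))
print("beaker",plane("top",T(107,338),.072),"dish",plane("top",T(112,220),.012),"timer",plane("side",S(295,505),.02))
E
```

```text
FLt [0.453  0.3151 0.11  ]
FRt [0.4225 0.1213 0.11  ]
FLs [0.4521 0.3139 0.11  ]
FRs [0.4231 0.121  0.11  ]
BRs [0.6054 0.0937 0.11  ]
hFL [0.4843 0.3123 0.2287] 9.250241984530024e-05
hFR [0.4567 0.115  0.2236] 0.0014983533502890061
hBR [0.6098 0.0893 0.1219] 0.0007361898749265952
pivot [0.5184 0.2082 0.2084] 0.005573452179417957
BL [0.6406 0.2894 0.12  ]
BR [0.6109 0.0886 0.12  ]
beaker [0.5117 0.3516 0.072 ] dish [0.5857 0.3537 0.012 ] timer [0.4972 0.0602 0.02  ]
```

```bash
cat >> h.py <<'E'
np.set_printoptions(precision=4,suppress=True)
H=np.array([.6255,.189]); yaw=-.153
bx=np.array([np.cos(yaw),np.sin(yaw)]); by=np.array([-bx[1],bx[0]])
def pt(back,left,h,th):   # point on hatch: back=dist from hinge, left, height above underside
    f=back*np.cos(th)-h*np.sin(th); return np.r_[H-bx*f+by*left, .112+back*np.sin(th)+h*np.cos(th)]
def axes():
    s=sensors.read_state(); R=Ro.from_rotvec(s["orientation"]).as_matrix(); return s,R
def show():
    s,R=axes(); tip=s["tcp_pos"]+.025*R[:,2]
    print("t",s["time_s"],"tcp",s["tcp_pos"],"tip",tip,"F",s["force"],"yaw_y",np.arctan2(R[1,1],R[0,1]),"z",R[:,2],"op",s["opening"])
    return s,R
def togo(tip,R,p): return R.T@(np.array(tip)-R[:,2]*.025-p)   # tool-frame shift to bring tip to a point
E
python3 - <<'E'
from h import *
s,R=show()
g=pt(.165,-.065,.008,.586); print("push pt",g, "shift to 70mm above",togo(g+[0,0,.09],R,s["tcp_pos"]))
for th in(.586,.5,.4,.3,.2,.1,.056,.03): print(th,pt(.165,-.065,.008,th))
E
```

```text
t 0.1 tcp [0.217  0.6121 0.2385] tip [0.217  0.6121 0.2135] F [0.2356 0.6324 0.3629] yaw_y 1.230084389167501 z [-0.0008 -0.0017 -1.    ] op 0.9998181652698059
push pt [0.4841 0.145  0.2099] shift to 70mm above [-0.4078 -0.3511 -0.0858]
0.586 [0.4841 0.145  0.2099]
0.5 [0.4763 0.1462 0.1981]
0.4 [0.4685 0.1474 0.1836]
0.3 [0.4621 0.1484 0.1684]
0.2 [0.4573 0.1492 0.1526]
0.1 [0.4541 0.1497 0.1364]
0.056 [0.4532 0.1498 0.1292]
0.03 [0.4528 0.1499 0.1249]
```

Call:
servo_tool(motion=[0,0,-0.03,0,0,0,0,0,-0.03,0,0,0,0,0,-0.03,0,0,0], claw=0, force=30)

```text
time_s: 0.4
tcp_pos: [0.2171, 0.6122, 0.3296]
orientation: [-0.533, -3.096, 0.003]
force: [1.0, -0.5, 0.1]
opening: 0.803
grip_force: 0.0
```

Call:
servo_tool(motion=[-0.034,-0.0293,0,0,0,0,-0.034,-0.0293,0,0,0,0,-0.034,-0.0293,0,0,0,0,-0.034,-0.0293,0,0,0,0,-0.034,-0.0293,0,0,0,0,-0.034,-0.0293,0,0,0,0,-0.034,-0.0293,0,0,0,0,-0.034,-0.0293,0,0,0,0,-0.034,-0.0293,0,0,0,0,-0.034,-0.0293,0,0,0,0,-0.034,-0.0293,0,0,0,0,-0.034,-0.0293,0,0,0,0])

```text
time_s: 1.6
tcp_pos: [0.4847, 0.143, 0.3293]
orientation: [-0.533, -3.096, 0.0]
force: [0.1, 0.3, -0.2]
opening: 0.009
grip_force: 0.0
```

Call:
servo_tool(motion=[0,0,0,0,0,0.14,0,0,0,0,0,0.14,0,0,0,0,0,0.14,0,0,0,0,0,0.14,0,0,0,0,0,0.14,0,0,0,0,0,0.14,0,0,0,0,0,0.14,0,0,0,0,0,0.14,0,0,0,0,0,0.06,0,0,0,0,0,0])

```text
time_s: 2.6
tcp_pos: [0.4841, 0.1448, 0.3291]
orientation: [-2.165, -2.276, 0.001]
force: [-0.4, 0.2, -0.7]
opening: 0.007
grip_force: 0.0
```

```bash
python3 - <<'E'
from h import *
s,R=show(); print(s["joint_positions"])
g=pt(.165,-.065,.008,.586); print(togo(g,R,s["tcp_pos"]))
E
```

```text
t 2.6 tcp [0.4841 0.1448 0.3291] tip [0.484  0.1448 0.3041] F [-0.4048  0.1997 -0.7408] yaw_y 0.05025506530808419 z [-0.0009 -0.0002 -1.    ] op 0.006520779024818495
[ 0.1844 -0.2418  1.8514  0.      1.5329  0.1342]
[0.0002 0.0001 0.0942]
```

Call:
servo_tool(motion=[0,0,0.025,0,0,0,0,0,0.025,0,0,0,0,0,0.02,0,0,0,0,0,0.005,0,0,0,0,0,0.005,0,0,0,0,0,0.004,0,0,0,0,0,0.004,0,0,0])

```text
time_s: 3.3
tcp_pos: [0.4849, 0.145, 0.2426]
orientation: [2.164, 2.276, 0.003]
force: [0.5, 0.4, -0.3]
opening: 0.006
grip_force: 0.0
```

Call:
servo_tool(motion=[0.001,-0.005,0.007,0,0,0,0.001,-0.0045,0.007,0,0,0,0.001,-0.004,0.007,0,0,0])

```text
time_s: 3.6
tcp_pos: [0.4703, 0.1472, 0.2203]
orientation: [2.165, 2.276, 0.0]
force: [1.3, -0.6, 0.0]
opening: 0.003
grip_force: 0.2
```

Call:
servo_tool(motion=[0.001,-0.004,0.008,0,0,0,0.001,-0.004,0.008,0,0,0,0.001,-0.003,0.008,0,0,0,0.001,-0.003,0.008,0,0,0])

```text
time_s: 4.0
tcp_pos: [0.4561, 0.1505, 0.1879]
orientation: [-2.165, -2.276, 0.0]
force: [0.3, 0.4, 0.4]
opening: 0.004
grip_force: 0.2
```

```bash
python3 - <<'E'
from h import *
show(); im=snapshot("side"); a=im[85:325,155:395,::-1]; cv2.imwrite("pics/side1.png",cv2.resize(a,None,fx=2.4,fy=2.4,interpolation=cv2.INTER_CUBIC))
E
```

```text
t 4.0 tcp [0.4561 0.1505 0.1879] tip [0.4561 0.1505 0.1629] F [0.3285 0.3513 0.4394] yaw_y 0.05004180326160372 z [-0.0002 -0.0001 -1.    ] op 0.0039501378592070166
```

View pics/side1.png

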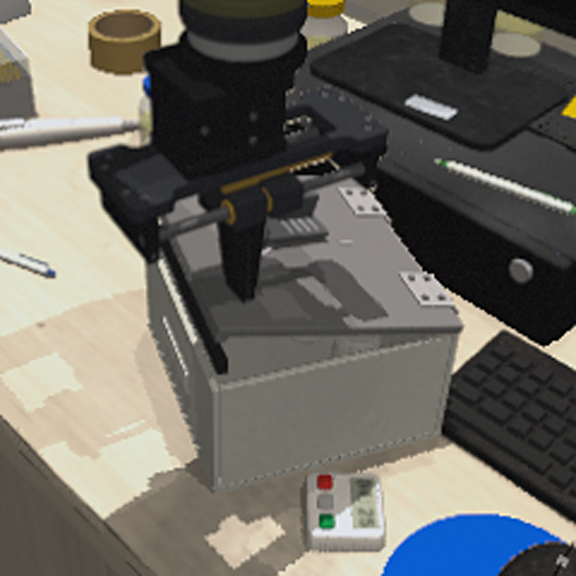

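The finger (tip at about (245,295)) is pushing the hatch down; it is roughly a quarter radian open and the timer is untouched. Going on down to the seal.

Call:
servo_tool(motion=[0,-0.001,0.008,0,0,0,0,-0.001,0.008,0,0,0,0,0,0.007,0,0,0,0,0,0.006,0,0,0,0,0,0.003,0,0,0,0,0,0.002,0,0,0,0,0,0,0,0,0])

```text
time_s: 4.75
tcp_pos: [0.4545, 0.1504, 0.1546]
orientation: [2.165, 2.276, -0.0]
force: [-0.3, -0.7, -0.2]
opening: 0.004
grip_force: 0.1
```

Call:
servo_tool(motion=[0,0,0.002,0,0,0,0,0,0.002,0,0,0,0,0,0.001,0,0,0,0,0,0,0,0,0])

```text
time_s: 5.15
tcp_pos: [0.4545, 0.1505, 0.1499]
orientation: [-2.165, -2.276, -0.0]
force: [-2.1, 0.2, 4.1]
opening: 0.009
grip_force: 2.0
```

Call:
servo_tool(motion=[0,0,-0.01,0,0,0,0,0,-0.03,0,0,0,0,0,-0.03,0,0,0,0,0,-0.03,0,0,0,-0.04,0,0,0,0,0,-0.04,0,0,0,0,0,-0.04,0,0,0,0,0,-0.04,0,0,0,0,0])

```text
time_s: 5.95
tcp_pos: [0.4626, -0.0109, 0.2503]
orientation: [2.163, 2.276, 0.002]
force: [0.5, -0.5, -0.2]
opening: 0.007
grip_force: 0.0
```

```bash
python3 - <<'E'
from h import *
show(); im=snapshot("top"); cv2.imwrite("pics/topfull.png",im[:,:,::-1]); a=im[125:265,195:395,::-1]; cv2.imwrite("pics/top1.png",cv2.resize(a,None,fx=4,fy=4,interpolation=cv2.INTER_CUBIC))
cv2.imwrite("pics/side2.png",snapshot("side")[:,:,::-1])
E
```

```text
t 5.95 tcp [ 0.4626 -0.0109  0.2503] tip [ 0.4627 -0.0109  0.2253] F [ 0.4536 -0.4954 -0.2043] yaw_y 0.050547659680642995 z [ 0.002  -0.0005 -1.    ] op 0.00710246194807743
```

View pics/top1.png

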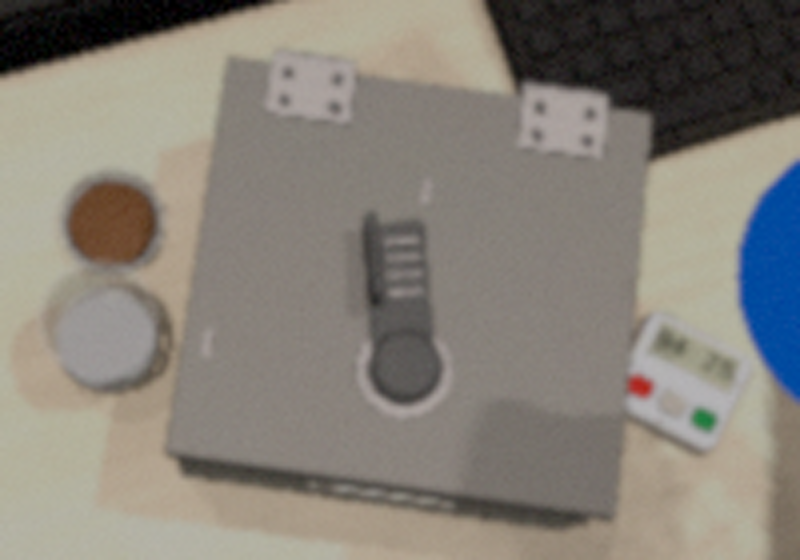

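Top crop: hatch lies flat on the seal; pivot at (405,368), lever's right edge (432,328)→(424,224), plate ridges centred at about (403,266), fence at (372,258); beaker, dish and timer unmoved.

```bash
python3 - <<'E'
from h import *
th=.056
P=plane("top",T(405,368),.141); print("pivot meas",P,"model",pt(.141,0,.018,th))
a,b=plane("top",T(432,328),.136),plane("top",T(424,224),.136)
d=b-a; print("edge phi",np.arctan2(d[1],d[0])-yaw)
c=plane("top",T(403,266),.136); d=c-pt(.141,0,.018,th); print("ridge centre",c,"phi",np.arctan2(d[1],d[0])-yaw,np.hypot(d[0],d[1]))
for n,p in dict(hFL=T(168,452),hFR=T(612,515),hBL=T(230,60),hBR=T(652,113)).items(): print(n,plane("top",p,.12+(.0108 if 'F' in n else 0)))
L=np.array([pt(.194,.102,.008,th),pt(.194,-.102,.008,th),pt(0,.102,.008,th),pt(0,-.102,.008,th)]);print(L)
E
```

```text
pivot meas [0.4836 0.213  0.141 ] model [0.4874 0.2103 0.1379]
edge phi 0.1912817236630241
ridge centre [0.5313 0.2119 0.136 ] phi 0.1897857286946132 0.0440147573450919
hFL [0.4488 0.3197 0.1308]
hFR [0.4176 0.1223 0.1308]
hBL [0.6366 0.2895 0.12  ]
hBR [0.607  0.0903 0.12  ]
[[0.4501 0.3193 0.1308]
 [0.419  0.1176 0.1308]
 [0.6415 0.2897 0.12  ]
 [0.6104 0.0881 0.12  ]]
```

Call:
servo_tool(motion=[0.0362,0.0134,0,0,0,0,0.0362,0.0134,0,0,0,0,0.0362,0.0134,0,0,0,0,0.0362,0.0134,0,0,0,0,0.0362,0.0134,0,0,0,0,0.0362,0.0134,0,0,0,0.033,0,0,0.02,0,0,0,0,0,0.02,0,0,0,0,0,0.015,0,0,0,0,0,0,0,0,0])

```text
time_s: 7.05
tcp_pos: [0.5302, 0.2115, 0.1917]
orientation: [-2.2, -2.239, 0.007]
force: [-0.5, 0.2, -0.6]
opening: 0.004
grip_force: 0.0
```

```bash
python3 - <<'E'
from h import *
show(); a=snapshot("side")[115:265,195:355,::-1]; cv2.imwrite("pics/side3.png",cv2.resize(a,None,fx=4,fy=4,interpolation=cv2.INTER_CUBIC))
E
```

```text
t 7.05 tcp [0.5302 0.2115 0.1917] tip [0.5301 0.2115 0.1667] F [-0.5304  0.2365 -0.5523] yaw_y 0.01749595797172822 z [-0.0049 -0.0014 -1.    ] op 0.004033815851613013
```

View pics/side3.png

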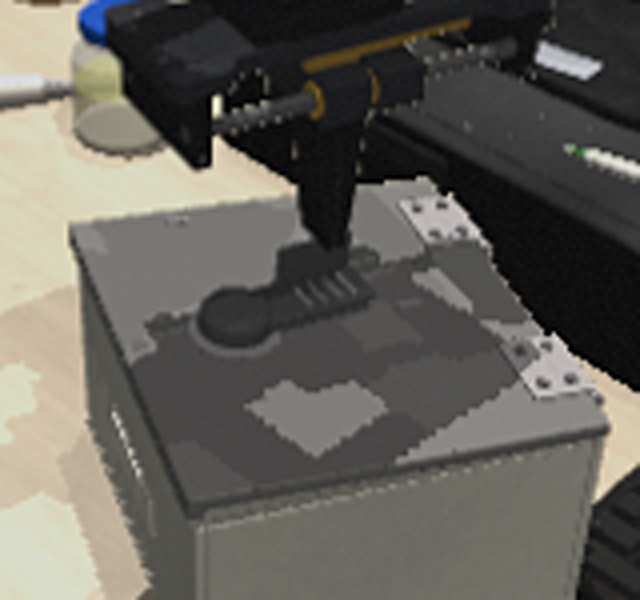

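The fingertip is at (333,243), above the lever plate, whose ridges centre at about (328,290); fence behind it at (300-345,262). Checking where the tip lands.

```bash
python3 - <<'E'
from h import *
c=C["side"]
def pr(X):
    u=cv2.projectPoints(np.array([X],float),cv2.Rodrigues(c["R"])[0],c["t"],c["camera_matrix"],c["dist_coeffs"])[0].ravel(); return (u-[195,115]+.5)*4-.5
t=np.array([.5301,.2115,.1667])
print("tip now",pr(t))
for dx in(-.012,0,.012):
  for dy in(-.010,0,.010): print(dx,dy,pr([t[0]+dx,t[1]+dy,.136]))
S4=lambda u,v:((u+.5)/4-.5+195,(v+.5)/4-.5+115)
for q in((328,290),(285,290),(295,312),(358,290),(375,295)): print(q,plane("side",S4(*q),.136))
E
```

```text
tip now [322.5618 236.3714]
-0.012 -0.01 [307.8787 309.3701]
-0.012 0 [297.2974 297.3854]
-0.012 0.01 [286.9029 285.613 ]
0 -0.01 [330.7048 302.1204]
0 0 [319.9836 290.2703]
0 0.01 [309.4501 278.6288]
0.012 -0.01 [353.2588 294.9561]
0.012 0 [342.4026 283.2386]
0.012 0.01 [331.7348 271.726 ]
(328, 290) [0.5335 0.21   0.136 ]
(285, 290) [0.5157 0.219  0.136 ]
(295, 312) [0.5119 0.2024 0.136 ]
(358, 290) [0.546  0.2038 0.136 ]
(375, 295) [0.5511 0.197  0.136 ]
```

Call:
servo_tool(motion=[-0.001,0.002,0.008,0,0,0,0,0,0.006,0,0,0,0,0,0.005,0,0,0,0,0,0.004,0,0,0,0,0,0,0,0,0])

```text
time_s: 7.6
tcp_pos: [0.5336, 0.2103, 0.1709]
orientation: [-2.202, -2.24, 0.002]
force: [-0.8, -0.7, -1.2]
opening: 0.004
grip_force: 0.3
```

Call:
servo_tool(motion=[0,0,0.003,0,0,0,0,0,0.003,0,0,0,0,0,0.002,0,0,0,0,0,0,0,0,0])

```text
time_s: 8.0
tcp_pos: [0.5338, 0.2105, 0.1632]
orientation: [-2.202, -2.24, 0.001]
force: [0.6, 0.0, -0.7]
opening: 0.001
grip_force: 0.3
```

Call:
servo_tool(motion=[0,0,0.002,0,0,0,0,0,0.002,0,0,0,0,0,0.001,0,0,0,0,0,0,0,0,0])

```text
time_s: 8.4
tcp_pos: [0.534, 0.2107, 0.1595]
orientation: [-2.202, -2.24, -0.0]
force: [-3.1, -1.5, 4.4]
opening: 0.005
grip_force: 2.5
```

Call:
servo_tool(motion=[0,0,0.001,0,0,0,0,0,0.001,0,0,0,0,0,0,0,0,0])

```text
time_s: 8.7
tcp_pos: [0.5337, 0.2108, 0.1579]
orientation: [-2.202, -2.24, 0.0]
force: [-3.9, -1.1, 7.5]
opening: 0.005
grip_force: 3.5
```

Call:
servo_tool(motion=[0,0,0.001,0,0,0,0,0,0.001,0,0,0,0,0,0.001,0,0,0,0,0,0,0,0,0])

```text
time_s: 9.1
tcp_pos: [0.5334, 0.2109, 0.1554]
orientation: [-2.201, -2.239, 0.001]
force: [-6.5, -1.3, 9.8]
opening: 0.003
grip_force: 5.0
```

Call:
servo_tool(motion=[0,0,0.001,0,0,0,0,0,0,0,0,0])

```text
time_s: 9.3
tcp_pos: [0.5333, 0.211, 0.1546]
orientation: [-2.201, -2.239, 0.002]
force: [-7.0, -1.5, 11.3]
opening: 0.007
grip_force: 5.5
```

Call:
servo_tool(motion=[0,-0.001,0.001,0,0,0,0,0,0.001,0,0,0,0,0,0,0,0,0])

```text
time_s: 9.6
tcp_pos: [0.5333, 0.2111, 0.1543]
orientation: [-2.202, -2.24, -0.002]
force: [-7.7, -1.0, 16.3]
opening: 0.003
grip_force: 7.8
```

Call:
servo_tool(motion=[0,0,0.001,0,0,0,0,0,0,0,0,0])

```text
time_s: 9.8
tcp_pos: [0.5333, 0.2112, 0.154]
orientation: [-2.202, -2.24, -0.002]
force: [-9.5, -1.3, 18.9]
opening: 0.004
grip_force: 9.4
```

Call:
servo_tool(motion=[0,-0.002,0.001,0,0,0,0.0025,0,0,0,0,-0.05,0.005,0,0,0,0,-0.1,0.005,0,0,0,0,-0.1])

```text
time_s: 10.2
tcp_pos: [0.5316, 0.2235, 0.154]
orientation: [1.899, 2.499, 0.006]
force: [-6.2, -4.0, 19.1]
opening: 0.003
grip_force: 9.9
```

```bash
cat >> h.py <<'E'
PV=np.array([.4835,.2123])
def lev():
    s,R=show(); t=s["tcp_pos"]+.025*R[:,2]; d=t[:2]-PV
    print("r",np.hypot(*d),"phi_tip",np.arctan2(d[1],d[0])-yaw,"F tool",R.T@s["force"])
E
python3 -c "from h import *;lev()"
```

```text
t 10.2 tcp [0.5316 0.2235 0.154 ] tip [0.5317 0.2235 0.129 ] F [-6.2295 -4.0227 19.0662] yaw_y 0.2713020515919327 z [ 0.0046  0.001  -1.    ] op 0.003238597166702115
r 0.04949615569001466 phi_tip 0.382179395306598 F tool [ -2.2121  -6.9894 -19.0988]
```

Call:
servo_tool(motion=[0.005,-0.001,0,0,0,-0.1,0.005,0,0,0,0,-0.1,0.005,0,0,0,0,-0.1])

```text
time_s: 10.5
tcp_pos: [0.5257, 0.237, 0.154]
orientation: [1.503, 2.753, 0.005]
force: [-4.7, -4.4, 19.1]
opening: 0.004
grip_force: 9.5
```

```bash
python3 -c "from h import *;lev()"
```

```text
t 10.5 tcp [0.5257 0.237  0.154 ] tip [0.5259 0.237  0.129 ] F [-4.6616 -4.3959 19.1156] yaw_y 0.5715918581271385 z [ 0.006   0.0003 -1.    ] op 0.004200384956017438
r 0.04902170814529565 phi_tip 0.6800686066685435 F tool [ -1.2333  -6.1986 -19.1447]
```

Call:
servo_tool(motion=[0.005,-0.001,0,0,0,-0.1,0.005,0,0,0,0,-0.1,0.005,0,0,0,0,-0.1])

```text
time_s: 10.8
tcp_pos: [0.5161, 0.248, 0.1541]
orientation: [1.074, 2.945, 0.004]
force: [-2.7, -6.6, 18.2]
opening: 0.002
grip_force: 9.1
```

```bash
python3 -c "from h import *;lev()"
```

```text
t 10.8 tcp [0.5161 0.248  0.1541] tip [0.5163 0.248  0.1291] F [-2.6701 -6.6402 18.2469] yaw_y 0.8716567699714265 z [ 0.0075  0.0002 -1.    ] op 0.0024506453955470634
r 0.048503940220528924 phi_tip 0.9806894866789354 F tool [ -2.3332  -6.7097 -18.2677]
```

Past the ridge entry without blocking. Continuing.

Call:
servo_tool(motion=[0.005,0,0,0,0,-0.1,0.005,0,0,0,0,-0.1,0.005,0,0,0,0,-0.1])

```text
time_s: 11.1
tcp_pos: [0.5039, 0.2558, 0.154]
orientation: [0.621, 3.072, 0.0]
force: [-1.9, -8.1, 18.6]
opening: 0.01
grip_force: 9.3
```

```bash
python3 -c "from h import *;lev()"
```

```text
t 11.1 tcp [0.5039 0.2558 0.154 ] tip [0.5041 0.2558 0.129 ] F [-1.8677 -8.0551 18.6453] yaw_y 1.1717627632481662 z [ 0.0076 -0.0014 -1.    ] op 0.009541545706650669
r 0.048093651906476534 phi_tip 1.2817054441663709 F tool [ -1.5495  -8.1178 -18.6473]
```

Call:
servo_tool(motion=[0.005,0,0,0,0,-0.1,0.005,0,0,0,0,-0.1,0,0,0,0,0,0])

```text
time_s: 11.4
tcp_pos: [0.4946, 0.2589, 0.154]
orientation: [0.314, 3.117, -0.002]
force: [-0.7, -9.0, 18.1]
opening: 0.006
grip_force: 9.2
```

Call:
servo_tool(motion=[0.002,0,0,0,0,-0.04,0,0,0,0,0,0])

```text
time_s: 11.6
tcp_pos: [0.4934, 0.2594, 0.154]
orientation: [0.254, 3.121, -0.001]
force: [1.8, -9.0, 16.1]
opening: 0.005
grip_force: 10.0
```

```bash
python3 -c "from h import *;lev()"
```

```text
t 11.6 tcp [0.4934 0.2594 0.154 ] tip [0.4937 0.2593 0.129 ] F [ 1.8489 -8.9775 16.1296] yaw_y 1.4081641451847393 z [ 0.0098 -0.0016 -1.    ] op 0.005025456388201984
r 0.048103161240583614 phi_tip 1.5109956911731488 F tool [ -3.4378  -8.5591 -16.0966]
```

Call:
servo_tool(motion=[0,0,-0.003,0,0,0,0,0,-0.003,0,0,0,-0.0005,0,-0.004,0,0,0,0,0,-0.005,0,0,0,0,0,-0.005,0,0,0,0,0,-0.01,0,0,0,0,0,-0.03,0,0,0,0,0,-0.03,0,0,0,0,0,-0.03,0,0,0,0,-0.04,-0.01,0,0,0,0,0,0,0,0,0])

```text
time_s: 12.7
tcp_pos: [0.4844, 0.2191, 0.2813]
orientation: [0.26, 3.126, 0.002]
force: [-0.1, -0.0, -0.0]
opening: 0.002
grip_force: 0.0
```

Call:
servo_tool(motion=[0.045,0,0,0,0,0,0.045,0,0,0,0,0,0.045,0,0,0,0,0,0.045,0,0,0,0,0,0,0,0,0,0,0])

```text
time_s: 13.2
tcp_pos: [0.3025, 0.2509, 0.2778]
orientation: [-0.251, -3.131, -0.002]
force: [0.8, -0.4, 1.4]
opening: 0.002
grip_force: 0.0
```

```bash
python3 - <<'E'
from h import *
show()
a=snapshot("top")[125:265,195:395,::-1]; b=snapshot("side")[115:325,195:355,::-1]
cv2.imwrite("pics/top4.png",cv2.resize(a,None,fx=4,fy=4,interpolation=cv2.INTER_CUBIC)); cv2.imwrite("pics/side4.png",cv2.resize(b,None,fx=2.85,fy=2.85,interpolation=cv2.INTER_CUBIC))
E
```

```text
t 13.2 tcp [0.3025 0.2509 0.2778] tip [0.3025 0.2509 0.2528] F [ 0.832  -0.3501  1.4357] yaw_y 1.4110680080751314 z [-0.0009  0.0013 -1.    ] op 0.0021499590674111334
```

View pics/top4.png

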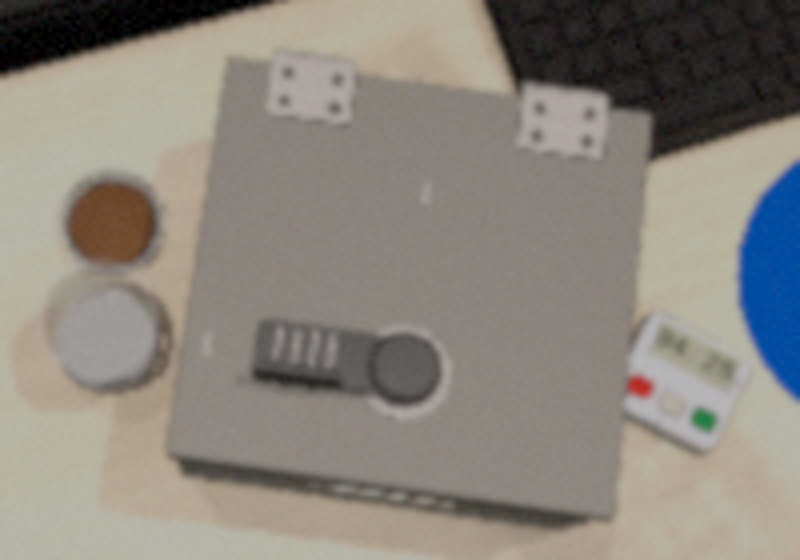

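View pics/side4.png

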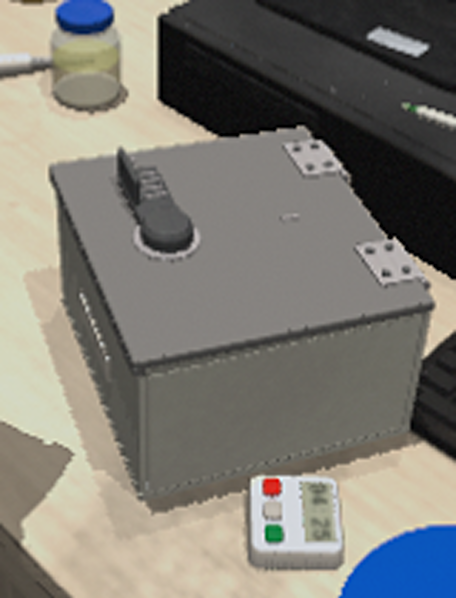

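The lever now points left along the box's y at its mark: pivot (405,367), end (262,345) in the top crop. The hatch is down, and the beaker, dish and timer have not moved.

```bash
python3 -c "from bench import r; print(r.finish_job())"
```

```text
the job is handed in; nothing more can be done
None
```

The hatch is shut on its seal and the latch is turned to its locked position. The pictures after I let go show it staying there, though I judged the 5 mm spring-up into the detent by eye and did not measure it. The beaker, timer and petri dish did not move, and the job is handed in at about 13 s.

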